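# Load the master tray for the start-of-shift check

### The job

Load the test machine's tray for the start-of-shift check: stand the four steel setting masters upright on the tray's four pads, one centred on each pad, in order of height, with the shortest next to the tray's handle and the tallest at the docking end. They are precision pieces: set them down gently, never drop them or tip them over. Leave the oil jar standing where it is.

Things in the scene. Friction and masses are not known exactly. Their poses are not given: they have to be found in the camera images.
- master_a: height setting master, the shortest and thinnest of the four: a plain upright steel cylinder 26 mm in diameter and 32 mm tall with a darker knurled band, about 0.13 kg, standing loose on the bench; whatever stands next to it is at least 95 mm away to the side (along y), centre to centre. Origin: centre of its underside; z up its axis.
- master_b: height setting master, the second shortest of the four: a plain upright steel cylinder 32 mm in diameter and 42 mm tall with a darker knurled band, about 0.26 kg, standing loose on the bench; whatever stands next to it is at least 95 mm away to the side (along y), centre to centre. Origin: centre of its underside; z up its axis.
- master_c: height setting master, the second tallest of the four: a plain upright steel cylinder 38 mm in diameter and 52 mm tall with a darker knurled band, about 0.46 kg, standing loose on the bench; whatever stands next to it is at least 95 mm away to the side (along y), centre to centre. Origin: centre of its underside; z up its axis.
- master_d: height setting master, the tallest and thickest of the four: a plain upright steel cylinder 44 mm in diameter and 62 mm tall with a darker knurled band, about 0.70 kg, standing loose on the bench; whatever stands next to it is at least 95 mm away to the side (along y), centre to centre. Origin: centre of its underside; z up its axis.
- pad_a: one of four identical fixed flat black round pads, 60 mm in diameter, 5 mm thick, with a thin grey ring on top, in a straight row 76 mm apart on a fixed flat aluminium tray (430 x 100 x 12 mm) that lies roughly along the robot's y. The letters do not follow the order in the row. Origin: centre of its underside; its top is 17 mm above the bench.
- pad_b: one of four identical fixed flat black round pads, 60 mm in diameter, 5 mm thick, with a thin grey ring on top, in a straight row 76 mm apart on a fixed flat aluminium tray (430 x 100 x 12 mm) that lies roughly along the robot's y. The letters do not follow the order in the row. Origin: centre of its underside; its top is 17 mm above the bench.
- pad_c: one of four identical fixed flat black round pads, 60 mm in diameter, 5 mm thick, with a thin grey ring on top, in a straight row 76 mm apart on a fixed flat aluminium tray (430 x 100 x 12 mm) that lies roughly along the robot's y. The letters do not follow the order in the row. Origin: centre of its underside; its top is 17 mm above the bench.
- pad_d: one of four identical fixed flat black round pads, 60 mm in diameter, 5 mm thick, with a thin grey ring on top, in a straight row 76 mm apart on a fixed flat aluminium tray (430 x 100 x 12 mm) that lies roughly along the robot's y. The letters do not follow the order in the row. Origin: centre of its underside; its top is 17 mm above the bench.
- handle: the tray's handle: a fixed U-shaped steel bar across one end of the tray (either end), in line with the row and 76 mm beyond the nearest pad's centre; 78 mm long, its top 51 mm above the bench. The other end, the docking end, has a low grey block with two steel pins, 28 mm above the bench. Origin: centre of its foot, on the tray's top.
- oil_jar: a small closed amber glass jar with a black screw cap, 52 mm in diameter and 58 mm tall, standing loose among the masters; not part of the job. Origin: centre of its underside.
Not all that is in view belongs to the job. What is shaped like the master_d but green is not meant.

How it is judged:
By the outcome, as a careful person would: the job done as asked, in the order asked, and still so for the second after the job is handed in, with the robot touching nothing.
It also fails if it takes over 102 s, if anything falls off the work surface, if the arm or the gripper's body presses on something with over 40 N, if the wrist force passes 120 N, or if a joint passes its speed limit or range.

### The arm

A 6-joint arm with a two-finger parallel gripper is mounted at the origin on the work surface. World frame = base frame: x ahead of the robot, y to its left, z up, the work surface at z = 0. Lengths are in m, angles in degrees, forces in N, time in s.
With the tool pointing down it reaches from about 0.35 to 0.775 m from the base axis. Payload 5.5 kg.
Tool frame: the origin (TCP) lies at the very end of the fingers, on their centre line; the grasp point (between the pads) lies 19 mm behind it; z points along the fingers, y is the line along which they close (so a half turn about z gives the same grasp; the last joint's range is limited). The gripper opens to 85 mm and grips with 20 to 120 N. Pads are 22 mm wide; open, the fingers measure 114 mm over their backs; the gripper's body (76 mm by 85 mm) begins 54 mm behind the grasp point. The pads swing forward as they close: fully open they stand 13 mm farther back than shut.
Start: joints at [-78.129, 17.945, 2.641, 74.691, 0, 82.002], TCP at [0.195, -0.541, 0.231] pointing down, gripper open.
Joint ranges: [-158.12, 158.12], [-49.38, 96.58], [-58.88, 72.47], [-126.05, 133.96], [-84.25, 85.87], [-180, 180]. Speed limits (degrees/s): [147.25, 147.25, 180, 180, 180, 180].

### API

Orientations are given as a 3x3 rotation matrix whose columns are the frame's x, y, z axes.
In Python, from rig import manip, get_image, job gives the robot as it stands.
- The arm moves only by the tool send_rows, never from a script. Its argument "motion" is a list of rows, each a list of 5 numbers: the opening, from 0 (shut) to 1 (fully open), then the shift along the world's x, y, z in units of 20 cm (1.0 is 20 cm), then the turn about the world's z in units of 90 degrees (1.0 is 90 degrees). A call has 1 to 12 rows; each row is the pose to reach, as a shift and turn from the pose commanded when the call began; what a row does not reach only later rows make up. A row lasts 1/12 s, in which the tool goes at most 41.7 mm and 7.16 degrees, less where a joint would pass 70% of its speed; a pose out of reach is approached as far as the arm can. A call with a number of a shift or a turn outside -1 to 1 is refused whole. A call with a gripper value outside its range is refused whole. The fingers move at their own pace and stop on an object; "newtons" is the grip in N (left out, the last holds). Time passes only in rows, so rows that repeat a pose let the fingers close. It gives the time, the measured TCP pose, the force, the opening and the grip force at its end, in the units of the state.
- manip.sense(): the state, without advancing time (a new reading comes with each control period).
- get_image(name): name is "side" or "top" or "wrist"; returns a dict with "image" (480x640x3 uint8, red, green, blue), "camera_matrix" (3x3 intrinsics, pixels), "extrinsics" (4x4, takes a point from world to camera coordinates). Camera axes: x right, y down, z forward; pixel columns grow to the right and rows downward; lengths in m; the calibration is good to about 2 mm. A picture is of the moment at which its call begins. There is no depth.
- job.hand_in(): hands the job in; it is judged then, once.
The state is a dict: "time_s": time; "joint_pos": joint angles; "qvel": joint speeds; "tau": joint torques, N m; "eef_pos": TCP position; "ee_rot": TCP orientation; "contact_force": force on the tool from outside, world axes, zero at the start; "wrist_torque": the same for the moment, N m; "finger_gap": opening from 0.0 (shut) to 1.0 (fully open); "finger_force": force on a finger pad.
Only numpy, scipy, OpenCV 4.12 (cv2) and the standard library are available. Lean on these libraries where they do the work, as an engineer would, in place of code of your own. Each camera call takes 0.05 s, during which the arm holds its last target. There are 200 camera calls.

## Working session

There is one attempt and no reset: what is moved stays moved. The work goes in short steps, Python scripts to look and compute and a tool call to move; the robot and the scene stay as the last step left them, time stands still between calls to the robot, and variables do not carry over. Pictures are saved under pics/ and viewed, at most 14 in all, crops included, and the job is handed in when it is done.

Besides the shell and the picture viewer there is one more tool, called after "Request:" as a command line: name --pt "numbers of a row" for each row, then --argument value for the rest. send_rows: Moves the arm, as the interface text tells. Shifts and turns lie within -1 to 1; 1 stands for 20 cm of shift or 90 degrees of turn. Its arguments: {"type":"object","properties":{"motion":{"type":"array","items":{"type":"array","items":{"type":"number","minimum":-1,"maximum":1}}},"newtons":{"type":"number"}},"required":["motion"]}

```bash
mkdir -p pics
python3 - <<'E'
from rig import manip,get_image
import cv2,pickle
d={}
for n in("top","side"):
    g=get_image(n); d[n]=g; cv2.imwrite(f"pics/{n}0.png",g["image"][:,:,::-1])
    print(n,g["camera_matrix"].round(1).tolist(),g["extrinsics"].round(3).tolist())
pickle.dump(d,open("im0.pkl","wb"))
s=manip.sense();print(s["time_s"],s["eef_pos"],s["ee_rot"],s["finger_gap"])
E
```

```text
top [[442.5, 0.0, 325.8], [0.0, 442.5, 239.1], [0.0, 0.0, 1.0]] [[0.012, -1.0, 0.008, -0.029], [-0.997, -0.012, -0.071, 0.528], [0.071, -0.007, -0.997, 0.931], [0.0, 0.0, 0.0, 1.0]]
side [[470.8, 0.0, 320.8], [0.0, 470.8, 238.3], [0.0, 0.0, 1.0]] [[-0.941, -0.338, -0.023, 0.513], [-0.16, 0.503, -0.849, 0.14], [0.299, -0.795, -0.528, 0.726], [0.0, 0.0, 0.0, 1.0]]
0.1 [ 0.19533468 -0.54033878  0.23050145] [[ 9.40479803e-01  3.39849421e-01 -3.34362151e-04]
 [ 3.39849515e-01 -9.40478523e-01  1.56685356e-03]
 [ 2.18033854e-04 -1.58722695e-03 -9.99998717e-01]] 0.9978669950302355
```

View pics/top0.png

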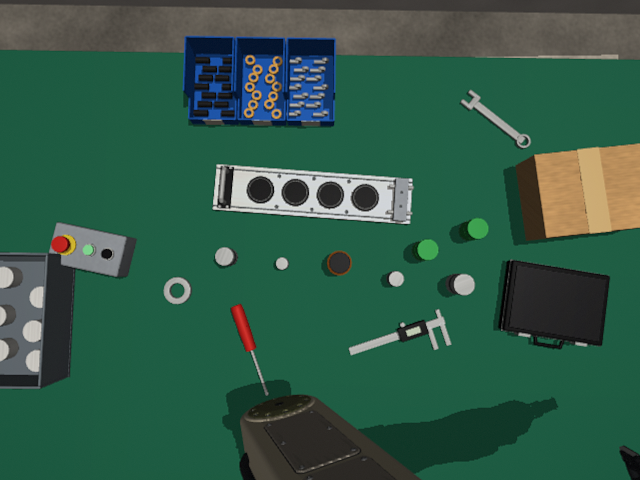

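View pics/side0.png

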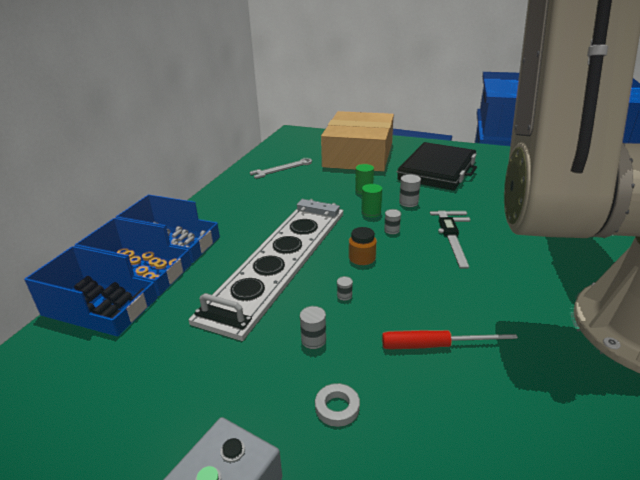

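Top view: the handle is at the left end of the tray (222,187) and the dock at the right (402,200). The pads are at (260,190), (295,192), (330,195) and (365,198). The masters are c (225,257), a (282,264), b (397,279) and d (462,285), with the jar at (339,263) and green decoys at (428,250) and (477,229). The side view agrees with this: c (313,328), a (345,290), b (392,222), d (410,191).

```bash
cat > h.py <<'E'
import numpy as np,cv2
from scipy.optimize import least_squares
DIM=dict(a=(.013,0,.032),b=(.016,0,.042),c=(.019,0,.052),d=(.022,0,.062))
def proj(g,P):
    E=g["extrinsics"]; K=g["camera_matrix"]
    q=(np.c_[P,np.ones(len(P))]@E.T)[:,:3]@K.T; return q[:,:2]/q[:,2:]
T=np.linspace(0,2*np.pi,60)
def sil(g,x,y,r,z0,z1):
    P=np.vstack([np.c_[x+r*np.cos(T),y+r*np.sin(T),0*T+z] for z in(z0,z1)])
    return cv2.convexHull(proj(g,P).astype(np.float32))
def cen(c): m=cv2.moments(c); return np.array([m["m10"],m["m01"]])/m["m00"],m["m00"]
def mask(g,kind):
    h=cv2.cvtColor(g["image"],cv2.COLOR_RGB2HSV)
    m=(h[...,1]<90)&(h[...,2]>40) if kind=="steel" else (h[...,2]<75)
    return m.astype(np.uint8)
def blob(g,seed,kind):
    n,l,st,_=cv2.connectedComponentsWithStats(mask(g,kind),connectivity=4)
    k=l[seed[1],seed[0]]
    cs,_=cv2.findContours((l==k).astype(np.uint8),cv2.RETR_EXTERNAL,cv2.CHAIN_APPROX_NONE)
    m=np.zeros(l.shape,np.uint8); cv2.drawContours(m,[cv2.convexHull(max(cs,key=len))],-1,1,-1)
    v,u=np.nonzero(m); return np.array([u.mean(),v.mean()]),m.sum()
def locate(obs,dim,x0=(.45,0)):  # obs: list of (g,centroid)
    f=lambda p:np.concatenate([cen(sil(g,*p,*dim))[0]-c for g,c in obs])
    s=least_squares(f,x0); return s.x,f(s.x)
E
python3 - <<'E'
from h import *;import pickle
d=pickle.load(open("im0.pkl","rb"))
S=dict(a=((282,264),(345,285)),b=((397,279),(392,216)),c=((225,257),(313,318)),d=((462,285),(410,184)))
for k,(t,s) in S.items():
    for nm,ns in(("top",("top",)),("side",("side",)),("both",("top","side"))):
        o=[];A=[]
        for n in ns:
            c,a=blob(d[n],t if n=="top" else s,"steel");o.append((d[n],c));A.append(a)
        p,r=locate(o,DIM[k]);print(k,nm,p.round(4),r.round(1),A,[round(cen(sil(g,*p,*DIM[k]))[1]) for g,_ in o])
for k,(t,s) in enumerate([((260,190),(247,289)),((295,192),(268,265)),((330,195),(287,244)),((365,198),(303,226))]):
    D=(.03,.012,.017)
    for nm,sd in(("top",t),("side",s)):
        c,a=blob(d[nm],sd,"dark");p,r=locate([(d[nm],c)],D);print("pad",k,nm,p.round(4),a,round(cen(sil(d[nm],*p,*D))[1]))
for seed,nm in(((339,263),"top"),):
    c,a=blob(d[nm],seed,"dark");print("jar",locate([(d[nm],c)],(.022,.055,.058))[0],a)
E
```

```text
a top [0.4762 0.0706] [-0.  0.] [np.uint64(142)] [133]
a side [0.4769 0.0691] [-0. -0.] [np.uint64(352)] [338]
a both [0.4765 0.0701] [ 0.2 -0.2  0.   0.4] [np.uint64(142), np.uint64(352)] [132, 338]
b top [ 0.4462 -0.1717] [-0.  0.] [np.uint64(213)] [227]
b side [ 0.4474 -0.1727] [-0. -0.] [np.uint64(366)] [361]
b both [ 0.4468 -0.1721] [ 0.2 -0.3  0.2  0.2] [np.uint64(213), np.uint64(366)] [227, 361]
c top [0.4892 0.1885] [0. 0.] [np.uint64(359)] [350]
c side [0.4899 0.1869] [ 0. -0.] [np.uint64(1011)] [993]
c both [0.4895 0.1878] [ 0.4 -0.1  0.1  0.4] [np.uint64(359), np.uint64(1011)] [349, 996]
d top [ 0.4363 -0.311 ] [ 0. -0.] [np.uint64(433)] [538]
d side [ 0.3987 -0.3872] [-0.  0.] [np.uint64(2534)] [552]
d both [ 0.4147 -0.338 ] [ 12.9  10.5 -10.1   7.6] [np.uint64(433), np.uint64(2534)] [560, 584]
pad 0 top [0.6351 0.1215] 570 608
pad 0 side [0.6361 0.1209] 607 665
pad 1 top [0.6307 0.0456] 572 604
pad 1 side [0.6313 0.0446] 481 544
pad 2 top [ 0.6257 -0.0304] 575 603
pad 2 side [ 0.627  -0.0315] 400 452
pad 3 top [ 0.6211 -0.106 ] 568 604
pad 3 side [ 0.6224 -0.1073] 335 381
jar [ 0.47811998 -0.04983513] 350
```

Request:
send_rows --pt "1 1 1 0 0.74" --pt "1 1 1 0 0.74" --pt "1 1 1 0 0.74" --pt "1 1 1 0 0.74" --pt "1 1 1 0 0.74" --pt "1 1 1 0 0.74" --pt "1 1 1 0 0.74" --pt "1 1 1 0 0.74" --pt "1 1 1 0 0.74" --pt "1 1 1 0 0.74" --pt "1 1 1 0 0.74" --pt "1 1 1 0 0.74" --newtons 40

```text
time_s: 1.1
eef_pos: [0.3953, -0.3406, 0.231]
ee_rot: [[0.063, 0.998, -0.0], [0.998, -0.063, 0.001], [0.0, -0.0, -1.0]]
contact_force: [-0.5, 0.5, -0.3]
finger_gap: 1.001
finger_force: 0.0
```

Run:
```python
from rig import manip,get_image
from h import *
g=get_image("wrist");im=g["image"][:,:,::-1].copy()
c=sil(g,.4363,-.311,*DIM["d"]);cv2.polylines(im,[c.astype(np.int32)],True,(0,0,255),1)
cv2.imwrite("pics/w1.png",im)
s=manip.sense();print(s["time_s"],s["eef_pos"].round(4),s["ee_rot"].round(3).tolist(),cen(c)[0])
```

```text
1.15 [ 0.3953 -0.3407  0.231 ] [[0.063, 0.998, -0.0], [0.998, -0.063, 0.001], [0.0, -0.0, -1.0]] [375.07556977 167.70436206]
```

View pics/w1.png

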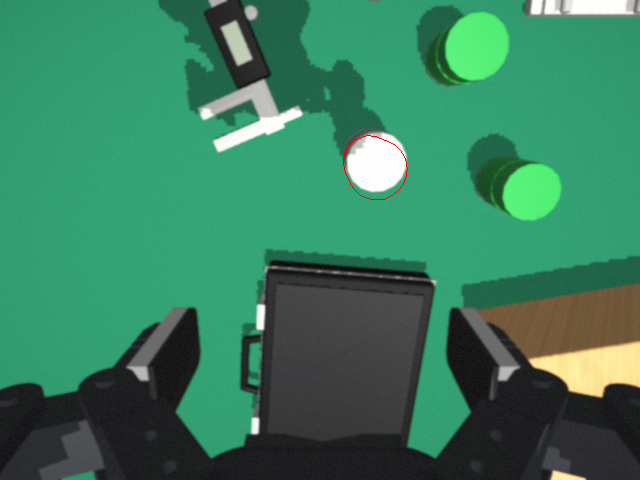

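The wrist view shows d's bright top at about (376,163). It sits a few pixels above the predicted outline, so the true y is slightly greater than estimated. I'll refine it.

```bash
cat >> h.py <<'E'
def disc(g,guess,k,thr=200,z=None):
    r,_,h=DIM[k]; z=h if z is None else z
    q=proj(g,np.array([[*guess,z]]))[0].astype(int)
    m=(g["image"].min(2)>thr).astype(np.uint8)
    n,l,st,ce=cv2.connectedComponentsWithStats(m,connectivity=4)
    i=l[q[1],q[0]]; p,_=locate([(g,ce[i])],(r,z-1e-4,z),guess)
    return p.round(4),st[i,4],round(cen(sil(g,*p,r,z-1e-4,z))[1])
E
python3 - <<'E'
from rig import get_image
from h import *;import pickle
w=get_image("wrist");d=pickle.load(open("im0.pkl","rb"))
for t in(150,180,210,235): print(t,disc(w,(.436,-.309),"d",t))
for k,p in dict(d=(.436,-.311),c=(.4895,.1878),b=(.4468,-.172),a=(.4765,.07)).items():
  for t in(140,160,180): print(k,t,disc(d["top"],p,k,t))
E
```

```text
150 (array([ 0.4358, -0.305 ]), np.int32(2797), 2840)
180 (array([ 0.4359, -0.3051]), np.int32(2693), 2839)
210 (array([ 0.4364, -0.3058]), np.int32(2533), 2834)
235 (array([ 0.4364, -0.306 ]), np.int32(2419), 2832)
d 140 (array([ 0.4367, -0.3046]), np.int32(333), 366)
d 160 (array([ 0.4367, -0.3045]), np.int32(319), 366)
d 180 (array([ 0.5242, -0.0116]), np.int32(301680), 361)
c 140 (array([0.4889, 0.1879]), np.int32(240), 267)
c 160 (array([0.4889, 0.1876]), np.int32(222), 267)
c 180 (array([ 0.5249, -0.0115]), np.int32(301680), 263)
b 140 (array([ 0.4464, -0.1692]), np.int32(166), 185)
b 160 (array([ 0.4464, -0.1691]), np.int32(157), 185)
b 180 (array([ 0.4472, -0.1692]), np.int32(133), 185)
a 140 (array([0.4759, 0.0705]), np.int32(106), 120)
a 160 (array([0.476 , 0.0706]), np.int32(99), 120)
a 180 (array([0.4763, 0.0701]), np.int32(78), 120)
```

Request:
send_rows --pt "1 0.203 0.178 0 0" --pt "1 0.203 0.178 0 0" --pt "1 0.203 0.178 0 0" --pt "1 0.203 0.178 -0.2 0" --pt "1 0.203 0.178 -0.4 0" --pt "1 0.203 0.178 -0.6 0" --pt "1 0.203 0.178 -0.7 0" --pt "1 0.203 0.178 -0.8 0" --pt "1 0.203 0.178 -0.9 0" --pt "1 0.203 0.178 -0.95 0" --pt "1 0.203 0.178 -1 0" --pt "1 0.203 0.178 -1 0"

```text
time_s: 2.2
eef_pos: [0.435, -0.3048, 0.0298]
ee_rot: [[0.062, 0.998, -0.002], [0.998, -0.062, 0.002], [0.002, -0.002, -1.0]]
contact_force: [1.0, -0.4, 0.8]
finger_gap: 1.003
finger_force: 0.0
```

Request:
send_rows --pt "1 0 0 -0.05 0" --pt "1 0 0 -0.095 0" --pt "0.6 0 0 -0.095 0" --pt "0.5 0 0 -0.095 0" --pt "0.4 0 0 -0.095 0" --pt "0.4 0 0 -0.095 0" --pt "0.4 0 0 -0.095 0" --pt "0.4 0 0 -0.095 0" --pt "0.4 0 0 -0.095 0" --pt "0.4 0 0 -0.095 0" --pt "0.4 0 0 -0.095 0" --pt "0.4 0 0 -0.095 0"

```text
time_s: 3.2
eef_pos: [0.4368, -0.3056, 0.013]
ee_rot: [[0.061, 0.998, 0.002], [0.998, -0.061, -0.001], [-0.001, 0.002, -1.0]]
contact_force: [1.6, 1.0, 4.8]
finger_gap: 0.507
finger_force: 41.7
```

Request:
send_rows --pt "0.4 0 0 0 0" --pt "0.4 0 0 0 0" --pt "0.4 0 0 0.05 0" --pt "0.4 0 0 0.1 0" --pt "0.4 0 0 0.2 0" --pt "0.4 0 0 0.3 0" --pt "0.4 0 0 0.4 0" --pt "0.4 0 0 0.5 0" --pt "0.4 0 0 0.5 0" --newtons 60

```text
time_s: 3.95
eef_pos: [0.4372, -0.3065, 0.116]
ee_rot: [[0.062, 0.998, 0.003], [0.998, -0.062, -0.004], [-0.003, 0.004, -1.0]]
contact_force: [1.6, -1.5, -6.5]
finger_gap: 0.501
finger_force: 62.7
```

Request:
send_rows --pt "0.4 0.1 0.1 0 0" --pt "0.4 0.2 0.2 0 0" --pt "0.4 0.3 0.3 0 0" --pt "0.4 0.4 0.4 0 0" --pt "0.4 0.5 0.5 0 0" --pt "0.4 0.6 0.6 0 0" --pt "0.4 0.7 0.7 0 0" --pt "0.4 0.8 0.8 0 0" --pt "0.4 0.88 0.9 0 0" --pt "0.4 0.92 0.96 0 0" --pt "0.4 0.93 0.99 0 0" --pt "0.4 0.93 0.99 0 0"

```text
time_s: 4.95
eef_pos: [0.6211, -0.1056, 0.1107]
ee_rot: [[0.06, 0.998, -0.003], [0.998, -0.06, 0.001], [0.001, -0.003, -1.0]]
contact_force: [0.1, -0.7, -6.5]
finger_gap: 0.504
finger_force: 62.9
```

```bash
cat > look.py <<'E'
from rig import manip,get_image
from h import *;import sys,pickle
n=sys.argv[1];out={}
ims=[]
for c in sys.argv[2:]:
    g=get_image(c);out[c]=g;ims.append(g["image"][:,:,::-1])
pickle.dump(out,open(n+".pkl","wb"))
cv2.imwrite(f"pics/{n}.png",cv2.resize(np.hstack(ims),None,fx=800/640/len(ims),fy=800/640/len(ims)) if len(ims)>1 else ims[0])
s=manip.sense();print(s["time_s"],s["eef_pos"].round(4),s["contact_force"].round(1),s["finger_gap"])
E
python3 look.py d1 top wrist
```

```text
5.05 [ 0.6207 -0.1075  0.1113] [-0.8 -0.5 -6.7] 0.5002741837966797
```

View pics/d1.png

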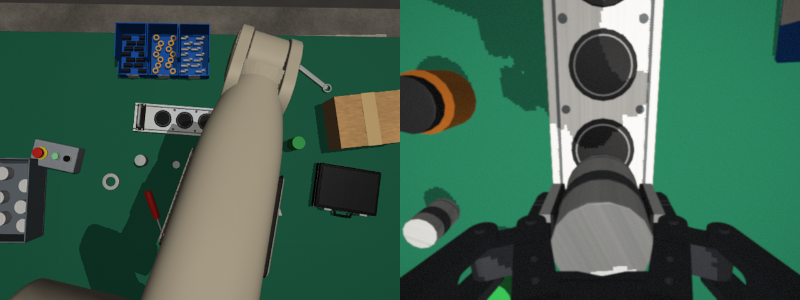

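Request:
send_rows --pt "0.4 0 0.003 -0.05 0" --pt "0.4 0 0.003 -0.12 0" --pt "0.4 0 0.003 -0.2 0" --pt "0.4 0 0.003 -0.28 0" --pt "0.4 0 0.003 -0.34 0" --pt "0.4 0 0.003 -0.37 0" --pt "0.4 0 0.003 -0.385 0" --pt "0.4 0 0.003 -0.39 0" --pt "0.4 0 0.003 -0.395 0" --pt "0.4 0 0.003 -0.4 0" --pt "0.4 0 0.003 -0.4 0" --pt "0.4 0 0.003 -0.4 0"

```text
time_s: 6.05
eef_pos: [0.6225, -0.1067, 0.033]
ee_rot: [[0.062, 0.998, 0.001], [0.998, -0.062, -0.0], [-0.0, 0.001, -1.0]]
contact_force: [0.3, -0.5, -7.2]
finger_gap: 0.502
finger_force: 62.9
```

Request:
send_rows --pt "0.4 0 0 -0.003 0" --pt "0.4 0 0 -0.006 0" --pt "0.4 0 0 -0.009 0" --pt "0.4 0 0 -0.012 0" --pt "0.4 0 0 -0.015 0" --pt "0.4 0 0 -0.015 0" --pt "0.4 0 0 -0.015 0"

```text
time_s: 6.63
eef_pos: [0.6221, -0.1065, 0.0301]
ee_rot: [[0.061, 0.998, 0.001], [0.998, -0.061, -0.0], [-0.0, 0.001, -1.0]]
contact_force: [-3.1, 0.7, 3.3]
finger_gap: 0.501
finger_force: 63.7
```

Request:
send_rows --pt "0.5 0 0 0 0" --pt "0.52 0 0 0 0" --pt "0.55 0 0 0 0" --pt "0.6 0 0 0 0" --pt "0.7 0 0 0 0" --pt "0.85 0 0 0 0" --pt "1 0 0 0 0" --pt "1 0 0 0 0" --pt "1 0 0 0 0" --pt "1 0 0 0.1 0" --pt "1 0 0 0.2 0" --pt "1 0 0 0.4 0"

```text
time_s: 7.63
eef_pos: [0.619, -0.1058, 0.1057]
ee_rot: [[0.062, 0.998, -0.008], [0.998, -0.062, 0.002], [0.002, -0.008, -1.0]]
contact_force: [0.3, 0.3, -0.5]
finger_gap: 1.003
finger_force: 0.0
```

Request:
send_rows --pt "1 0 0 0.2 0" --pt "1 0 0 0.4 0" --pt "1 -0.2 -0.1 0.5 0" --pt "1 -0.4 -0.2 0.5 0" --pt "1 -0.6 -0.4 0.5 0" --pt "1 -0.8 -0.6 0.5 0" --pt "1 -0.87 -0.6 0.5 0" --pt "1 -0.87 -0.6 0.5 0" --pt "1 -0.87 -0.6 0.5 0" --pt "1 -0.87 -0.6 0.5 0"

```text
time_s: 8.47
eef_pos: [0.4481, -0.227, 0.2097]
ee_rot: [[0.063, 0.998, 0.001], [0.998, -0.063, -0.0], [-0.0, 0.001, -1.0]]
contact_force: [-0.7, -0.6, 0.2]
finger_gap: 1.002
finger_force: 0.0
```

```bash
python3 look.py d2 wrist side top
```

```text
8.6167 [ 0.4491 -0.226   0.2093] [ 0.8 -0.9 -0.3] 0.9965679185702817
```

View pics/d2.png

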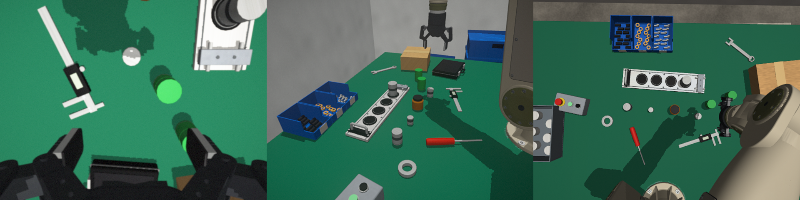

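d is standing on the dock-end pad and b is visible in the wrist view. I'll measure both.

Run:
```python
from h import *;import pickle
o=pickle.load(open("d2.pkl","rb"))
for t in(150,180,210): print("b",disc(o["wrist"],(.4465,-.170),"b",t))
for t in(130,140,150,160): print("d top",disc(o["top"],(.622,-.107),"d",t,.079))
for c,s in(("side",(314,205)),):
    g=o[c];q=sil(g,.622,-.107,.022,.017,.079);im=g["image"][:,:,::-1].copy();w=o["wrist"]
    cv2.polylines(im,[q.astype(np.int32)],True,(0,0,255),1);x,y=cen(q)[0].astype(int)
    a=cv2.resize(im[y-50:y+50,x-50:x+50],(390,390),interpolation=0)
    g=o["top"];im=g["image"][:,:,::-1].copy();q=sil(g,.622,-.107,.022,.079,.0791);cv2.polylines(im,[q.astype(np.int32)],True,(0,0,255),1);x,y=cen(q)[0].astype(int)
    b=cv2.resize(im[y-50:y+50,x-50:x+50],(390,390),interpolation=0)
    cv2.imwrite("pics/d3.png",np.hstack([a,b]))
```

```text
b (array([ 0.4454, -0.1701]), np.int32(1472), 1593)
b (array([ 0.4354, -0.2556]), np.int32(284589), 1265)
b (array([ 0.4387, -0.2538]), np.int32(290478), 1271)
d top (array([ 0.6149, -0.0182]), np.int32(5709), 366)
d top (array([ 0.6152, -0.0166]), np.int32(5533), 366)
d top (array([0.6105, 0.0036]), np.int32(4132), 367)
d top (array([0.6171, 0.0016]), np.int32(3381), 366)
```

View pics/d3.png

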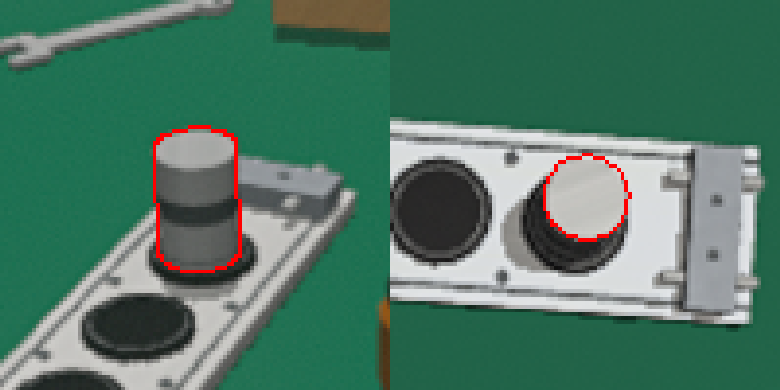

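d matches the predicted outline in both views, so it is centred. Now b.

Request:
send_rows --pt "1 -0.008 0.15 0 0" --pt "1 -0.008 0.284 0 0" --pt "1 -0.008 0.284 0 0" --pt "1 -0.008 0.284 -0.15 0" --pt "1 -0.008 0.284 -0.3 0" --pt "1 -0.008 0.284 -0.45 0" --pt "1 -0.008 0.284 -0.6 0" --pt "1 -0.008 0.284 -0.75 0" --pt "1 -0.008 0.284 -0.85 0" --pt "1 -0.008 0.284 -0.93 0" --pt "1 -0.008 0.284 -0.98 0" --pt "1 -0.008 0.284 -1 0" --newtons 50

```text
time_s: 9.62
eef_pos: [0.4461, -0.1686, 0.0073]
ee_rot: [[0.06, 0.998, -0.003], [0.998, -0.06, 0.002], [0.001, -0.003, -1.0]]
contact_force: [-0.1, 0.1, -0.9]
finger_gap: 1.001
finger_force: 0.0
```

Request:
send_rows --pt "1 0 0 -0.015 0" --pt "1 0 0 -0.015 0" --pt "0.6 0 0 -0.015 0" --pt "0.5 0 0 -0.015 0" --pt "0.4 0 0 -0.015 0" --pt "0.35 0 0 -0.015 0" --pt "0.3 0 0 -0.015 0" --pt "0.25 0 0 -0.015 0" --pt "0.25 0 0 -0.015 0" --pt "0.25 0 0 -0.015 0" --pt "0.25 0 0 -0.015 0" --pt "0.25 0 0 -0.015 0"

```text
time_s: 10.62
eef_pos: [0.4468, -0.1701, 0.007]
ee_rot: [[0.062, 0.998, 0.001], [0.998, -0.062, -0.001], [-0.001, 0.001, -1.0]]
contact_force: [-1.3, 0.1, 5.6]
finger_gap: 0.36
finger_force: 49.3
```

Request:
send_rows --pt "0.25 0 0 0.05 0" --pt "0.25 0 0 0.1 0" --pt "0.25 0 0 0.2 0" --pt "0.25 0 0 0.3 0" --pt "0.25 0 0 0.4 0" --pt "0.25 0 0 0.5 0" --pt "0.25 0 0.05 0.5 0" --pt "0.25 0 0.1 0.5 0" --pt "0.25 0 0.2 0.5 0" --pt "0.25 0 0.2 0.5 0"

```text
time_s: 11.45
eef_pos: [0.4441, -0.1258, 0.1044]
ee_rot: [[0.059, 0.998, -0.004], [0.998, -0.059, 0.004], [0.004, -0.004, -1.0]]
contact_force: [-0.7, -0.5, -3.6]
finger_gap: 0.361
finger_force: 49.8
```

Request:
send_rows --pt "0.25 0.1 0.1 0 0" --pt "0.25 0.2 0.2 0 0" --pt "0.25 0.3 0.3 0 0" --pt "0.25 0.4 0.4 0 0" --pt "0.25 0.5 0.5 0 0" --pt "0.25 0.6 0.6 0 0" --pt "0.25 0.7 0.7 0 0" --pt "0.25 0.8 0.8 0 0" --pt "0.25 0.88 0.86 0 0" --pt "0.25 0.925 0.875 0 0" --pt "0.25 0.925 0.875 0 0" --pt "0.25 0.925 0.875 0 0"

```text
time_s: 12.45
eef_pos: [0.63, 0.046, 0.104]
ee_rot: [[0.06, 0.998, -0.004], [0.998, -0.06, 0.0], [-0.0, -0.004, -1.0]]
contact_force: [-0.2, -0.3, -3.4]
finger_gap: 0.364
finger_force: 50.2
```

Request:
send_rows --pt "0.25 0 0 -0.05 0" --pt "0.25 0 0 -0.12 0" --pt "0.25 0 0 -0.2 0" --pt "0.25 0 0 -0.28 0" --pt "0.25 0 0 -0.34 0" --pt "0.25 0 0 -0.37 0" --pt "0.25 0 0 -0.385 0" --pt "0.25 0 0 -0.39 0" --pt "0.25 0 0 -0.395 0" --pt "0.25 0 0 -0.4 0" --pt "0.25 0 0 -0.4 0" --pt "0.25 0 0 -0.4 0"

```text
time_s: 13.45
eef_pos: [0.6319, 0.0452, 0.0269]
ee_rot: [[0.062, 0.998, 0.001], [0.998, -0.062, -0.0], [0.0, 0.001, -1.0]]
contact_force: [0.5, -0.1, -2.7]
finger_gap: 0.362
finger_force: 50.2
```

Request:
send_rows --pt "0.25 0 0 -0.003 0" --pt "0.25 0 0 -0.006 0" --pt "0.25 0 0 -0.009 0" --pt "0.25 0 0 -0.012 0" --pt "0.25 0 0 -0.015 0" --pt "0.25 0 0 -0.015 0" --pt "0.25 0 0 -0.015 0"

```text
time_s: 14.03
eef_pos: [0.6315, 0.0452, 0.0241]
ee_rot: [[0.062, 0.998, 0.001], [0.998, -0.062, -0.0], [0.0, 0.001, -1.0]]
contact_force: [-2.8, 0.2, 5.7]
finger_gap: 0.363
finger_force: 50.8
```

Request:
send_rows --pt "0.36 0 0 0 0" --pt "0.38 0 0 0 0" --pt "0.41 0 0 0 0" --pt "0.46 0 0 0 0" --pt "0.6 0 0 0 0" --pt "0.8 0 0 0 0" --pt "1 0 0 0 0" --pt "1 0 0 0 0" --pt "1 0 0 0 0" --pt "1 0 0 0.1 0" --pt "1 0 0 0.2 0" --pt "1 0 0 0.4 0"

```text
time_s: 15.03
eef_pos: [0.6283, 0.0453, 0.0997]
ee_rot: [[0.062, 0.998, -0.008], [0.998, -0.062, 0.0], [-0.0, -0.008, -1.0]]
contact_force: [1.2, -0.4, -1.1]
finger_gap: 1.001
finger_force: 0.0
```

Request:
send_rows --pt "1 0 0 0.2 0" --pt "1 0 0 0.4 0" --pt "1 -0.2 0 0.5 0" --pt "1 -0.4 -0.1 0.5 0" --pt "1 -0.6 -0.15 0.5 0" --pt "1 -0.775 -0.15 0.5 0" --pt "1 -0.775 -0.15 0.5 0" --pt "1 -0.775 -0.15 0.5 0" --pt "1 -0.775 -0.15 0.5 0"

```text
time_s: 15.78
eef_pos: [0.4771, 0.0151, 0.204]
ee_rot: [[0.062, 0.998, 0.002], [0.998, -0.062, -0.0], [-0.0, 0.002, -1.0]]
contact_force: [0.1, -0.4, 0.0]
finger_gap: 1.0
finger_force: 0.0
```

```bash
python3 look.py b2 wrist side
python3 - <<'E'
from h import *;import pickle
o=pickle.load(open("b2.pkl","rb"))
for t in(130,150,170): print("a",disc(o["wrist"],(.476,.0703),"a",t))
g=o["side"];im=g["image"][:,:,::-1].copy()
q=sil(g,.631,.0451,.016,.017,.059);cv2.polylines(im,[q.astype(np.int32)],True,(0,0,255),1);x,y=cen(q)[0].astype(int)
a=cv2.resize(im[y-50:y+50,x-50:x+50],(390,390),interpolation=0)
cv2.imwrite("pics/b3.png",np.hstack([a,cv2.resize(o["wrist"]["image"][:,:,::-1],(400,390))]))
E
```

```text
15.8833 [0.4781 0.0151 0.2038] [0.7 1.  0.5] 0.9961122829120796
a (array([0.4748, 0.07  ]), np.int32(930), 1018)
a (array([0.4742, 0.0665]), np.int32(592), 1008)
a (array([0.4743, 0.0663]), np.int32(547), 1007)
```

View pics/b3.png

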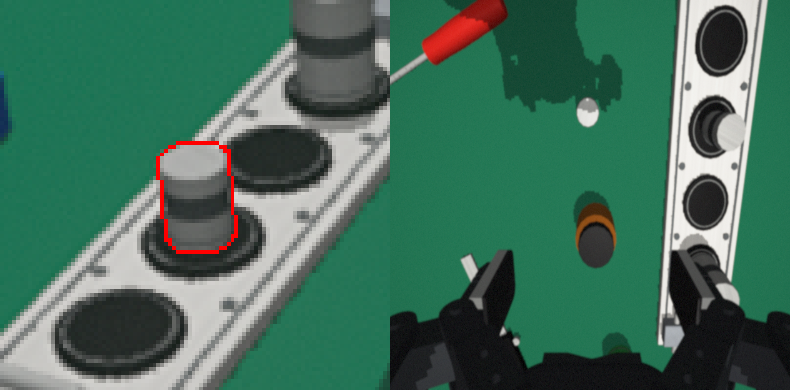

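b is centred on its pad. Now a.

Request:
send_rows --pt "1 0 0.15 0 0" --pt "1 0 0.275 0 0" --pt "1 0 0.275 0 0" --pt "1 0 0.275 -0.15 0" --pt "1 0 0.275 -0.3 0" --pt "1 0 0.275 -0.45 0" --pt "1 0 0.275 -0.6 0" --pt "1 0 0.275 -0.75 0" --pt "1 0 0.275 -0.85 0" --pt "1 0 0.275 -0.93 0" --pt "1 0 0.275 -0.98 0" --pt "1 0 0.275 -0.99 0" --newtons 40

```text
time_s: 16.88
eef_pos: [0.476, 0.07, 0.0033]
ee_rot: [[0.061, 0.998, -0.003], [0.998, -0.061, -0.0], [-0.0, -0.003, -1.0]]
contact_force: [0.5, -0.3, 0.1]
finger_gap: 1.003
finger_force: 0.0
```

Request:
send_rows --pt "0.9 0 0 0 0" --pt "0.7 0 0 0 0" --pt "0.5 0 0 0 0" --pt "0.4 0 0 0 0" --pt "0.35 0 0 0 0" --pt "0.3 0 0 0 0" --pt "0.25 0 0 0 0" --pt "0.2 0 0 0 0" --pt "0.2 0 0 0 0" --pt "0.2 0 0 0 0" --pt "0.2 0 0 0 0" --pt "0.2 0 0 0 0"

```text
time_s: 17.88
eef_pos: [0.4769, 0.0702, 0.0062]
ee_rot: [[0.062, 0.998, 0.001], [0.998, -0.062, -0.0], [0.0, 0.001, -1.0]]
contact_force: [-1.0, 0.2, 5.2]
finger_gap: 0.294
finger_force: 39.0
```

Request:
send_rows --pt "0.2 0 0 0.05 0" --pt "0.2 0 0 0.1 0" --pt "0.2 0 0 0.2 0" --pt "0.2 0 0 0.3 0" --pt "0.2 0 0 0.4 0" --pt "0.2 0 0 0.5 0" --pt "0.2 0.1 0.05 0.5 0" --pt "0.2 0.2 0.1 0.5 0" --pt "0.2 0.3 0.15 0.5 0" --pt "0.2 0.4 0.2 0.5 0" --pt "0.2 0.5 0.255 0.5 0" --pt "0.2 0.5 0.255 0.5 0"

```text
time_s: 18.88
eef_pos: [0.5805, 0.1227, 0.1065]
ee_rot: [[0.06, 0.998, 0.005], [0.998, -0.06, 0.001], [0.001, 0.005, -1.0]]
contact_force: [1.2, 0.5, -0.7]
finger_gap: 0.287
finger_force: 39.6
```

Request:
send_rows --pt "0.2 0.1 0 0 0" --pt "0.2 0.2 0 0 0" --pt "0.2 0.27 0 0 0" --pt "0.2 0.298 0 0 0" --pt "0.2 0.298 0 0 0" --pt "0.2 0.298 0 -0.1 0" --pt "0.2 0.298 0 -0.2 0" --pt "0.2 0.298 0 -0.28 0" --pt "0.2 0.298 0 -0.34 0" --pt "0.2 0.298 0 -0.37 0" --pt "0.2 0.298 0 -0.385 0" --pt "0.2 0.298 0 -0.39 0"

```text
time_s: 19.88
eef_pos: [0.6357, 0.1212, 0.0274]
ee_rot: [[0.062, 0.998, -0.0], [0.998, -0.062, -0.0], [-0.0, -0.0, -1.0]]
contact_force: [0.2, 0.5, -1.2]
finger_gap: 0.289
finger_force: 39.7
```

Request:
send_rows --pt "0.2 0 0 -0.005 0" --pt "0.2 0 0 -0.01 0" --pt "0.2 0 0 -0.013 0" --pt "0.2 0 0 -0.016 0" --pt "0.2 0 0 -0.019 0" --pt "0.2 0 0 -0.022 0" --pt "0.2 0 0 -0.025 0" --pt "0.2 0 0 -0.025 0" --pt "0.2 0 0 -0.025 0"

```text
time_s: 20.63
eef_pos: [0.6362, 0.1212, 0.0233]
ee_rot: [[0.062, 0.998, 0.001], [0.998, -0.062, -0.0], [0.0, 0.001, -1.0]]
contact_force: [-1.8, 0.4, 6.0]
finger_gap: 0.291
finger_force: 40.4
```

Request:
send_rows --pt "0.29 0 0 0 0" --pt "0.31 0 0 0 0" --pt "0.34 0 0 0 0" --pt "0.4 0 0 0 0" --pt "0.55 0 0 0 0" --pt "0.75 0 0 0 0" --pt "1 0 0 0 0" --pt "1 0 0 0 0" --pt "1 0 0 0 0" --pt "1 0 0 0.1 0" --pt "1 0 0 0.2 0" --pt "1 0 0 0.4 0"

```text
time_s: 21.63
eef_pos: [0.6328, 0.1209, 0.0986]
ee_rot: [[0.062, 0.998, -0.008], [0.998, -0.062, -0.001], [-0.001, -0.008, -1.0]]
contact_force: [-0.2, -0.6, -1.2]
finger_gap: 1.003
finger_force: 0.0
```

Request:
send_rows --pt "1 0 0 0.2 0" --pt "1 0 0 0.4 0" --pt "1 -0.2 0 0.5 0" --pt "1 -0.4 0.05 0.5 0" --pt "1 -0.6 0.05 0.5 0" --pt "1 -0.733 0.05 0.5 0" --pt "1 -0.733 0.05 0.5 0" --pt "1 -0.733 0.05 0.5 0" --pt "1 -0.733 0.05 0.5 0"

```text
time_s: 22.38
eef_pos: [0.4905, 0.1313, 0.2029]
ee_rot: [[0.062, 0.998, 0.002], [0.998, -0.062, 0.0], [0.0, 0.002, -1.0]]
contact_force: [1.0, -0.1, 0.5]
finger_gap: 1.001
finger_force: 0.0
```

```bash
python3 look.py a2 wrist side
python3 - <<'E'
from h import *;import pickle
o=pickle.load(open("a2.pkl","rb"))
for t in(130,150,170): print("c",disc(o["wrist"],(.489,.1878),"c",t))
g=o["side"];im=g["image"][:,:,::-1].copy()
q=sil(g,.6356,.1212,.013,.017,.049);cv2.polylines(im,[q.astype(np.int32)],True,(0,0,255),1);x,y=cen(q)[0].astype(int)
a=cv2.resize(im[y-50:y+50,x-50:x+50],(390,390),interpolation=0)
cv2.imwrite("pics/a3.png",np.hstack([a,cv2.resize(o["wrist"]["image"][:,:,::-1],(400,390))]))
E
```

```text
22.4833 [0.491  0.1311 0.2024] [-1.1 -0.4  0.3] 1.0002215827312326
c (array([0.4878, 0.1875]), np.int32(2253), 2499)
c (array([0.4763, 0.1149]), np.int32(283454), 2030)
c (array([0.4769, 0.1149]), np.int32(285175), 2030)
```

View pics/a3.png

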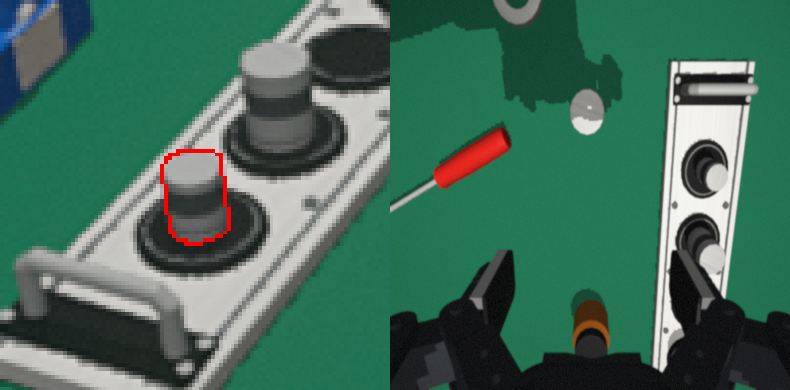

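a is centred. Now c.

Request:
send_rows --pt "1 0 0.15 0 0" --pt "1 0 0.283 0 0" --pt "1 0 0.283 0 0" --pt "1 0 0.283 -0.15 0" --pt "1 0 0.283 -0.3 0" --pt "1 0 0.283 -0.45 0" --pt "1 0 0.283 -0.6 0" --pt "1 0 0.283 -0.75 0" --pt "1 0 0.283 -0.85 0" --pt "1 0 0.283 -0.93 0" --pt "1 0 0.283 -0.965 0" --pt "1 0 0.283 -0.965 0" --newtons 50

```text
time_s: 23.48
eef_pos: [0.4887, 0.1872, 0.0072]
ee_rot: [[0.062, 0.998, -0.004], [0.998, -0.062, -0.001], [-0.001, -0.003, -1.0]]
contact_force: [-0.4, -0.7, 0.6]
finger_gap: 1.002
finger_force: 0.0
```

Request:
send_rows --pt "0.9 0 0 0 0" --pt "0.7 0 0 0 0" --pt "0.55 0 0 0 0" --pt "0.5 0 0 0 0" --pt "0.45 0 0 0 0" --pt "0.4 0 0 0 0" --pt "0.35 0 0 0 0" --pt "0.32 0 0 0 0" --pt "0.32 0 0 0 0" --pt "0.32 0 0 0 0" --pt "0.32 0 0 0 0" --pt "0.32 0 0 0 0"

```text
time_s: 24.48
eef_pos: [0.4895, 0.188, 0.0103]
ee_rot: [[0.061, 0.998, 0.001], [0.998, -0.061, 0.0], [0.0, 0.001, -1.0]]
contact_force: [-2.3, 0.2, 5.7]
finger_gap: 0.432
finger_force: 49.6
```

Request:
send_rows --pt "0.32 0 0 0.05 0" --pt "0.32 0 0 0.1 0" --pt "0.32 0 0 0.2 0" --pt "0.32 0 0 0.3 0" --pt "0.32 0 0 0.4 0" --pt "0.32 0 0 0.5 0" --pt "0.32 0 0 0.6 0" --pt "0.32 0 -0.1 0.6 0" --pt "0.32 0 -0.2 0.6 0" --pt "0.32 0 -0.3 0.6 0" --pt "0.32 0 -0.394 0.6 0" --pt "0.32 0 -0.394 0.6 0"

```text
time_s: 25.48
eef_pos: [0.4891, 0.1062, 0.1298]
ee_rot: [[0.065, 0.998, -0.0], [0.998, -0.065, -0.002], [-0.002, -0.0, -1.0]]
contact_force: [0.3, 0.1, -6.5]
finger_gap: 0.432
finger_force: 51.2
```

Request:
send_rows --pt "0.32 0.1 -0.1 0 0" --pt "0.32 0.2 -0.2 0 0" --pt "0.32 0.3 -0.3 0 0" --pt "0.32 0.4 -0.4 0 0" --pt "0.32 0.5 -0.5 0 0" --pt "0.32 0.6 -0.6 0 0" --pt "0.32 0.66 -0.67 0 0" --pt "0.32 0.687 -0.7 0 0" --pt "0.32 0.687 -0.7 0 0" --pt "0.32 0.687 -0.7 -0.05 0" --pt "0.32 0.687 -0.7 -0.1 0" --pt "0.32 0.687 -0.7 -0.1 0"

```text
time_s: 26.48
eef_pos: [0.6239, -0.0294, 0.1062]
ee_rot: [[0.06, 0.998, -0.005], [0.998, -0.06, 0.001], [0.001, -0.006, -1.0]]
contact_force: [-0.4, 0.6, -6.8]
finger_gap: 0.433
finger_force: 51.7
```

Request:
send_rows --pt "0.32 0 0 -0.05 0" --pt "0.32 0 0 -0.12 0" --pt "0.32 0 0 -0.2 0" --pt "0.32 0 0 -0.28 0" --pt "0.32 0 0 -0.34 0" --pt "0.32 0 0 -0.37 0" --pt "0.32 0 0 -0.385 0" --pt "0.32 0 0 -0.39 0" --pt "0.32 0 0 -0.395 0" --pt "0.32 0 0 -0.4 0" --pt "0.32 0 0 -0.4 0" --pt "0.32 0 0 -0.4 0"

```text
time_s: 27.48
eef_pos: [0.6273, -0.0311, 0.03]
ee_rot: [[0.062, 0.998, 0.001], [0.998, -0.062, -0.0], [-0.0, 0.001, -1.0]]
contact_force: [0.0, -0.1, -4.7]
finger_gap: 0.433
finger_force: 51.7
```

Request:
send_rows --pt "0.32 0 0 -0.003 0" --pt "0.32 0 0 -0.006 0" --pt "0.32 0 0 -0.009 0" --pt "0.32 0 0 -0.012 0" --pt "0.32 0 0 -0.015 0" --pt "0.32 0 0 -0.015 0" --pt "0.32 0 0 -0.015 0"

```text
time_s: 28.07
eef_pos: [0.6269, -0.0311, 0.0274]
ee_rot: [[0.062, 0.998, 0.001], [0.998, -0.062, -0.0], [-0.0, 0.001, -1.0]]
contact_force: [-4.3, 0.0, 5.5]
finger_gap: 0.434
finger_force: 52.5
```

Contact confirmed: release, rise, and move clear for a final look.

Request:
send_rows --pt "0.43 0 0 0 0" --pt "0.45 0 0 0 0" --pt "0.48 0 0 0 0" --pt "0.55 0 0 0 0" --pt "0.7 0 0 0 0" --pt "0.85 0 0 0 0" --pt "1 0 0 0 0" --pt "1 0 0 0 0" --pt "1 0 0 0 0" --pt "1 0 0 0.1 0" --pt "1 0 0 0.2 0" --pt "1 0 0 0.4 0"

```text
time_s: 29.07
eef_pos: [0.6237, -0.0305, 0.1028]
ee_rot: [[0.062, 0.998, -0.008], [0.998, -0.062, 0.001], [0.001, -0.008, -1.0]]
contact_force: [0.7, 0.6, -0.7]
finger_gap: 1.0
finger_force: 0.0
```

Request:
send_rows --pt "1 0 0 0.2 0" --pt "1 0 0 0.4 0" --pt "1 -0.2 -0.2 0.6 0" --pt "1 -0.4 -0.4 0.6 0" --pt "1 -0.6 -0.6 0.6 0" --pt "1 -0.8 -0.8 0.6 0" --pt "1 -1 -1 0.6 0" --pt "1 -1 -1 0.6 0" --pt "1 -1 -1 0.6 0" --pt "1 -1 -1 0.6 0"

```text
time_s: 29.9
eef_pos: [0.4226, -0.2353, 0.2267]
ee_rot: [[0.069, 0.998, -0.001], [0.998, -0.069, -0.002], [-0.002, -0.001, -1.0]]
contact_force: [0.3, 0.4, 0.9]
finger_gap: 1.001
finger_force: 0.0
```

```bash
python3 look.py e2 top side
python3 - <<'E'
from h import *;import pickle
o=pickle.load(open("e2.pkl","rb"));P=dict(a=(.6356,.1212),b=(.631,.0451),c=(.6263,-.031),d=(.6217,-.1067));t=[]
for n,(x0,x1,y0,y1) in dict(top=(220,420,150,280),side=(200,400,170,340)).items():
    g=o[n];s=4;im=cv2.resize(g["image"][:,:,::-1],None,fx=s,fy=s)
    for k in P:
        q=(sil(g,*P[k],DIM[k][0],.017,.017+DIM[k][2])+.5)*s;cv2.polylines(im,[q.astype(np.int32)],True,(0,0,255),1)
    t.append(cv2.resize(im[y0*s:y1*s,x0*s:x1*s],(400,600*(y1-y0)//(x1-x0)*2//3)))
h=max(i.shape[0] for i in t)
cv2.imwrite("pics/e3.png",np.hstack([cv2.copyMakeBorder(i,0,h-i.shape[0],0,0,0) for i in t]))
E
```

```text
30.0 [ 0.4258 -0.2324  0.2267] [ 0.8 -0.4 -0.3] 1.0032709382928753
```

View pics/e3.png

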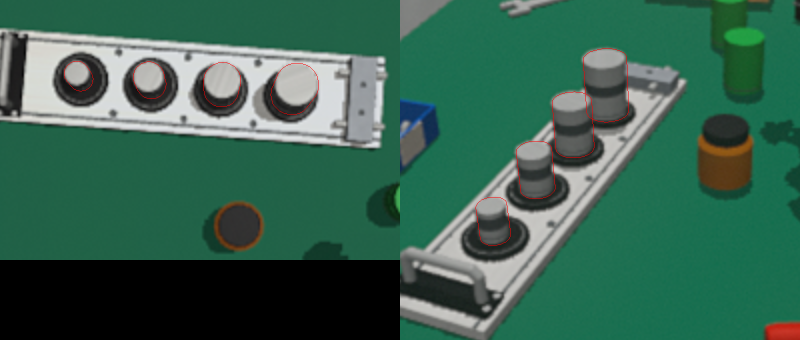

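All four masters stand centred on their pads in order (handle, a, b, c, d, dock). The jar is upright where it was and the arm is clear.

```bash
python3 -c "from rig import job;print(job.hand_in())"
```

```text
the job is handed in; nothing more can be done
None
```

The four masters stand upright and centred on their pads, shortest by the handle to tallest at the docking end, with the oil jar left where it was; I handed the job in after about 30 s of robot time.

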